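# Draw the large ring clamp out of the fittings bin onto its shadow mat

### The job

Find the large ring clamp (the bigger closed ring on a stem) in the open-sided bin of stand fittings and, sliding it without lifting it or tipping it up, draw it out through the bin's open side. Slide it onto the shadow mat so that it covers its printed silhouette, ring on ring and block on block, and let go of it. Leave the other fittings in the bin and do not disturb the other things on the bench.

Things in the scene. Friction and masses are not known exactly. Their poses are not given: they have to be found in the camera images.
- large_ring: TARGET: large ring clamp of plain steel lying flat: a closed round ring of 13 mm round bar (87 mm outside, 61 mm clear inside, bar centre 6.5 mm above its underside), a 10 mm stem and an end block 30 x 32 x 24 mm with a thumb screw on top (top at 37 mm); 174 mm long over all, about 0.45 kg. Origin: centre of the ring, on the underside; +y runs along the stem to the block, z up
- large_ring_block (a point): centre of the large ring clamp's end block, 115 mm along its +y from the ring's centre, 12 mm above the underside
- small_ring: small ring clamp: same steel, stem and block, but the ring is only 61 mm outside and 35 mm inside. Origin at the ring's centre, underside; +y to the block (block centre at 115 mm)
- fork_clamp: fork clamp: same steel, stem and block, but two open prongs (75 mm wide) instead of a ring. Origin between the prongs, underside; +y to the block (115 mm)
- boss_a: loose steel block with thumb screw, 30 x 32 x 24 mm (37 mm with screw); origin: centre of the underside
- boss_b: a second loose block, same as boss_a
- bin: fixed aluminium fittings bin, inside 310 (x) x 220 (y) mm, floor 2 mm thick, walls 48 mm high and 3 mm thick on three sides; the side towards its -y is fully open (only the 2 mm floor edge). Origin: centre of the underside; the inside ends at y = -110 (open) and +110 mm
- bin_mouth (a point): middle of the bin's open edge, on its floor
- mat: thin flat black shadow mat, 120 x 210 mm, about 2 mm, printed in grey with the true-size silhouette of the large ring clamp (ring, stem, block). Origin: centre of the ring silhouette, on the table; +y runs along the stem silhouette to the block silhouette. Nothing can catch on it
- mat_ring (a point): centre of the printed ring silhouette, table height
- mat_block (a point): centre of the printed block silhouette, 115 mm along the mat's +y, table height
- dark_bottle: bystander, not to be disturbed: brown screw-cap reagent bottle, 68 mm wide, 135 tall mm; origin: centre of the underside
- amber_bottle: bystander, not to be disturbed: smaller brown screw-cap bottle, 61 mm wide, 122 tall mm; origin: centre of the underside
- petri: bystander, not to be disturbed: stack of petri dishes, 62 mm wide, 49 tall mm; origin: centre of the underside

How it is judged:
By the outcome, as a careful person would: the job done as asked, in the order asked, and still so for the second after the job is handed in, with the robot touching nothing.
It also fails if it takes over 58 s, if anything falls off the work surface, if the arm or the gripper's body presses on something with over 40 N, if the wrist force passes 120 N, or if a joint passes its speed limit or range.

### The arm

A 7-joint arm with a two-finger parallel gripper is mounted at the origin on a cart in front of the work surface, level with it; the furniture and walls round the work are solid. World frame = base frame: x ahead of the robot, y to its left, z up, the work surface at z = 0. Lengths are in m, angles in rad, forces in N, time in s.
With the tool pointing down it reaches from about 0.4 to 0.85 m from the base axis. Payload 10.4 kg.
Tool frame: the origin (TCP) lies at the very end of the fingers, on their centre line; the grasp point (between the pads) lies 19 mm behind it; z points along the fingers, y is the line along which they close (so a half turn about z gives the same grasp; the last joint's range is limited). The gripper opens to 85 mm and grips with 20 to 120 N. Pads are 22 mm wide; open, the fingers measure 114 mm over their backs; the gripper's body (76 mm by 85 mm) begins 54 mm behind the grasp point. The pads swing forward as they close: fully open they stand 13 mm farther back than shut.
Start: joints at [1.135, 0.332, -0.065, 1.46, 0.022, 1.35, -0.088], TCP at [0.251, -0.573, 0.231] pointing down, gripper open.
Joint ranges: [-2.6, 2.6], [-0.5, 2.12], [-1.47, 1.34], [0.16, 2.42], [-1.27, 4.41], [0.06, 2.06], [-2.6, 2.6]. Speed limits (rad/s): [2.22, 2.22, 2.79, 2.79, 3.14, 3.14, 3.14].

### API

Orientations are given as a unit quaternion [x, y, z, w].
In Python, from workcell import * gives the robot as it stands. The module is installed in compiled form; this text tells all that it offers.
- The arm moves only by the tool carry_out, never from a script. Its argument "motion" is a list of rows, each an object with "xyz": the shift along the tool's x, y, z in m, a list of three; "angular": the turn, a rotation vector about the tool's x, y, z in degrees, a list of three. A call has 1 to 12 rows; each row is the pose to reach, as a shift and turn from the pose commanded when the call began, along the tool's axes at that moment; what a row does not reach only later rows make up. A row lasts 1/10 s, in which the tool goes at most 50 mm and 8.59 degrees, less where a joint would pass 70% of its speed; a pose out of reach is approached as far as the arm can. A call with a gripper value outside its range is refused whole. "hand" is the opening, from 0 (shut) to 1 (fully open), set as the call begins (left out, the last holds). The fingers move at their own pace and stop on an object; "grip_force" is the grip in N (left out, the last holds). Time passes only in rows, so rows that repeat a pose let the fingers close. It gives the time, the measured TCP pose, the force, the opening and the grip force at its end, in the units of the state.
- get_obs(): the state, without advancing time (a new reading comes with each control period).
- camera(name): name is "scene" or "top" or "wrist"; returns a dict with "img" (420x560x3 uint8, red, green, blue), "fx", "fy", "cx", "cy" (pixels), "extrinsics" (4x4, takes a point from camera to world coordinates). Camera axes: x right, y up, looking along -z (the intrinsics and any distortion apply to the point x, -y, -z); pixel columns grow to the right and rows downward; lengths in m; the calibration is good to about 2 mm. A picture is of the moment at which its call begins. There is no depth.
- hand_in(): hands the job in; it is judged then, once.
The state is a dict: "clock": time; "joint_pos": joint angles; "joint_velocities": joint speeds; "tau": joint torques, N m; "position": TCP position; "ee_rot": TCP orientation; "ft_force": force on the tool from outside, world axes, zero at the start; "torque": the same for the moment, N m; "grip_width": opening from 0.0 (shut) to 1.0 (fully open); "grasp_force": force on a finger pad.
Only numpy, scipy, OpenCV 4.12 (cv2) and the standard library are available. Lean on these libraries where they do the work, as an engineer would, in place of code of your own. Each camera call takes 0.05 s, during which the arm holds its last target. There are 200 camera calls.

## Working session

There is one attempt and no reset: what is moved stays moved. The work goes in short steps, Python scripts to look and compute and a tool call to move; the robot and the scene stay as the last step left them, time stands still between calls to the robot, and variables do not carry over. Pictures are saved under pics/ and viewed, at most 10 in all, crops included, and the job is handed in when it is done.

Besides the shell and the picture viewer there is one more tool, called after "Request:" by a JSON object that holds its "api" and its "payload", one argument or row to a line. carry_out: Moves the arm, as the interface text tells. Its arguments: {"type":"object","properties":{"motion":{"type":"array"},"hand":{"type":"number"},"grip_force":{"type":"number"}},"required":["motion"]}

```bash
mkdir -p pics; cat > h.py <<'E'
from workcell import *
import numpy as np, cv2
def save(name,fn):
    c=camera(name); cv2.imwrite('pics/'+fn+'.png',c['img'][:,:,::-1]); np.savez('pics/'+fn,**{k:c[k] for k in c if k!='img'}); 
    return c
def load(fn): return np.load('pics/'+fn+'.npz',allow_pickle=True)
def p2w(c,u,v,z):
    d=np.array([(u-c['cx'])/c['fx'],-(v-c['cy'])/c['fy'],-1.0]); E=c['extrinsics']; d=E[:3,:3]@d; o=E[:3,3]
    return o+d*(z-o[2])/d[2]
E
python3 - <<'E'
from h import *
for n in ['top','scene']:
    c=save(n,n+'0'); print([k for k in c], c['extrinsics'].round(3).tolist(),c['fx'],c['cx'],c['cy'])
o=get_obs(); print(o['position'],o['ee_rot'],o['clock'])
E
```

```text
['img', 'fx', 'fy', 'cx', 'cy', 'extrinsics'] [[0.021, 0.995, -0.092, 0.442], [-1.0, 0.022, 0.011, -0.044], [0.013, 0.092, 0.996, 1.787], [0.0, 0.0, 0.0, 1.0]] 500.5452439156476 280.8427049553468 210.4998005497448
['img', 'fx', 'fy', 'cx', 'cy', 'extrinsics'] [[-0.865, 0.321, -0.385, 0.021], [-0.501, -0.556, 0.663, 0.986], [-0.002, 0.767, 0.642, 1.036], [0.0, 0.0, 0.0, 1.0]] 500.04265265855315 274.9971579810325 207.56009544763725
[ 0.25058598 -0.57220724  0.23059387] [ 9.78775886e-01  2.04932598e-01 -1.55161723e-04 -6.09176104e-04] 0.1
```

View pics/top0.png

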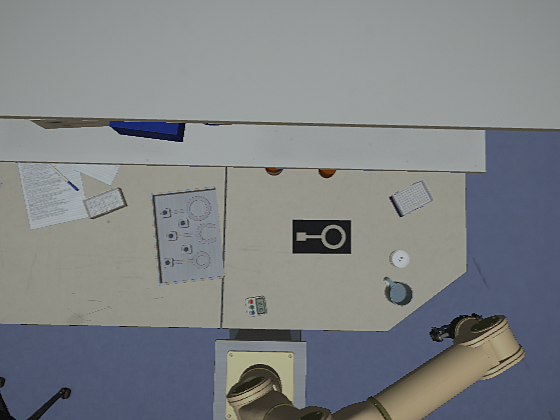

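View pics/scene0.png

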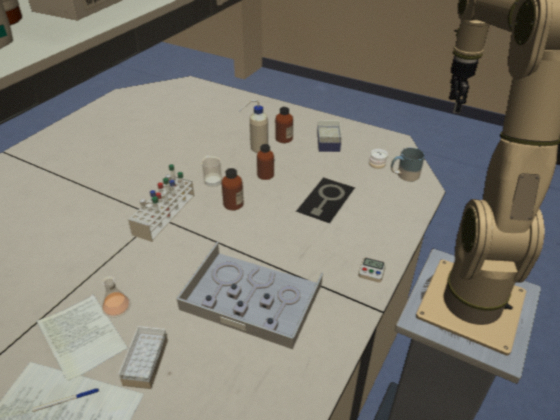

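```bash
python3 - <<'E'
import cv2
t=cv2.imread('pics/top0.png'); s=cv2.imread('pics/scene0.png')
cv2.imwrite('pics/a.png',cv2.resize(t[165:295,145:365],None,fx=3.6,fy=3.6,interpolation=cv2.INTER_CUBIC))
cv2.imwrite('pics/b.png',cv2.resize(s[160:345,170:365],None,fx=3.2,fy=3.2,interpolation=cv2.INTER_CUBIC))
E
```

```text
(no output)
```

View pics/a.png

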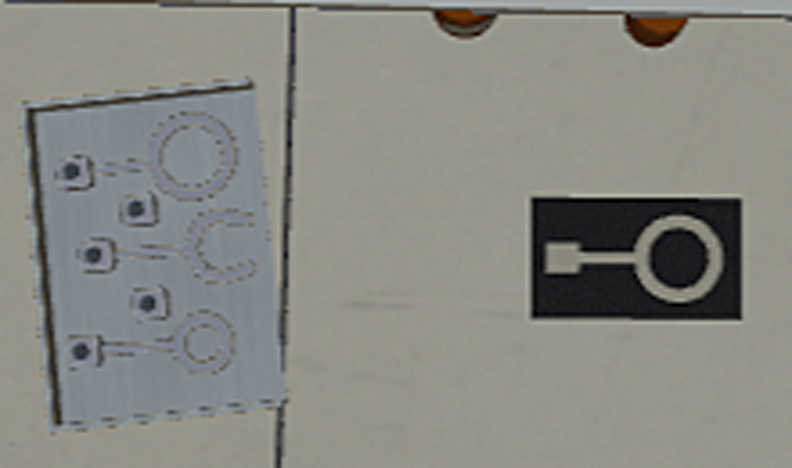

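View pics/b.png

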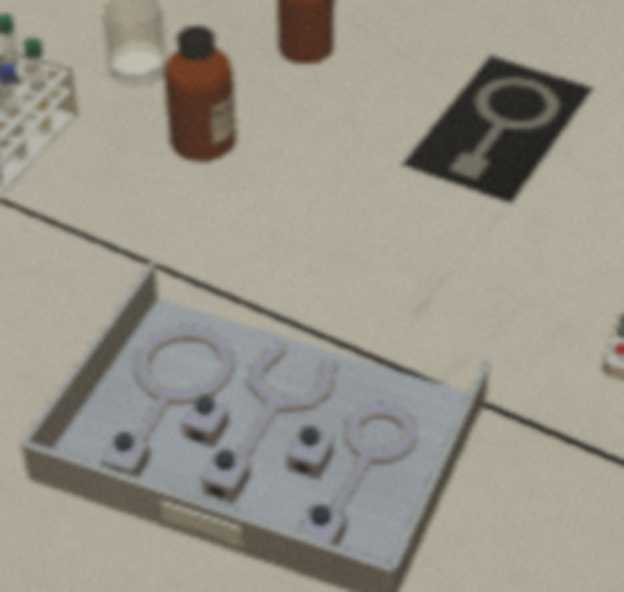

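```bash
python3 - <<'E'
from h import *
c=load('top0'); s=load('scene0')
A=lambda u,v,z:(p2w(c,145+(u+.5)/3.6-.5,165+(v+.5)/3.6-.5,z)*1000).round(1)
B=lambda u,v,z:(p2w(s,170+(u+.5)/3.2-.5,160+(v+.5)/3.2-.5,z)*1000).round(1)
for n,p in dict(ring=(194,155,.0085),screw=(72,171,.039),matring=(679,259,.002),matblk=(562,258,.002),wallTL=(26,105,.05),wallTR=(250,82,.05),botL=(55,430,.05),botR=(285,402,.05),bossA=(136,209,.039),fork=(94,255,.039),mat1=(531,198,.002),mat2=(742,198,.002),mat3=(531,319,.002),mat4=(742,319,.002),shelf=(500,12,.0)).items(): print(n,A(*p))
for n,p in dict(ring=(184,362,.0085),screw=(123,440,.039),matring=(517,103,.002),matblk=(469,164,.002),boss=(205,404,.039)).items(): print('S',n,B(*p))
E
```

```text
ring [610.  230.2   8.5]
screw [588.9 343.1  39. ]
matring [ 517.9 -252.2    2. ]
matblk [ 516.4 -136.2    2. ]
wallTL [651.  387.8  50. ]
wallTR [678.4 172.2  50. ]
botL [340.2 346.3  50. ]
botR [371.2 128.5  50. ]
bossA [553.3 279.7  39. ]
fork [507.8 318.4  39. ]
mat1 [ 575.2 -104.3    2. ]
mat2 [ 579.9 -314.3    2. ]
mat3 [ 455.5 -106.6    2. ]
mat4 [ 460.  -315.3    2. ]
shelf [761.9 -69.7   0. ]
S ring [611.  234.5   8.5]
S screw [588.3 350.9  39. ]
S matring [ 519.1 -246.5    2. ]
S matblk [ 518.6 -133.1    2. ]
S boss [552.5 286.6  39. ]
```

```bash
cat >> h.py <<'E'
from scipy.spatial.transform import Rotation as R
def goal(p,yaw):
    """tool-frame shift (mm) and turn (deg) to TCP p, tool down, tool y along (sin yaw,-cos yaw)"""
    o=get_obs(); T=R.from_quat(o['ee_rot']); a=np.radians(yaw)
    G=R.from_quat([np.cos(a/2),np.sin(a/2),0,0])
    return (T.inv().apply(np.array(p)-o['position'])*1000).round(1),np.degrees((T.inv()*G).as_rotvec()).round(2)
E
python3 - <<'E'
from h import *
for p in [(.43,-.43,.23),(.6,-.15,.22),(.617,.195,.15)]: print(goal(p,10.6))
E
```

```text
(array([221.4, -58.3,   0.7]), array([-7.000e-02,  1.000e-02,  1.305e+01]))
(array([ 489.4, -246.6,   10.9]), array([-7.000e-02,  1.000e-02,  1.305e+01]))
(array([ 643.4, -555.7,   81.3]), array([-7.000e-02,  1.000e-02,  1.305e+01]))
```

Request:
{"api": "carry_out", "payload": {
  "motion": [
    {"xyz":[0.045,-0.012,0],"angular":[0,0,2]},
    {"xyz":[0.09,-0.024,0],"angular":[0,0,4]},
    {"xyz":[0.135,-0.036,0],"angular":[0,0,6]},
    {"xyz":[0.18,-0.048,0],"angular":[0,0,8]},
    {"xyz":[0.221,-0.06,0],"angular":[0,0,10]},
    {"xyz":[0.26,-0.087,0],"angular":[0,0,12]},
    {"xyz":[0.299,-0.114,0.002],"angular":[0,0,13]},
    {"xyz":[0.338,-0.141,0.004],"angular":[0,0,13]},
    {"xyz":[0.377,-0.168,0.006],"angular":[0,0,13]},
    {"xyz":[0.416,-0.195,0.008],"angular":[0,0,13]},
    {"xyz":[0.455,-0.222,0.01],"angular":[0,0,13]},
    {"xyz":[0.489,-0.247,0.01],"angular":[0,0,13]}
  ],
  "hand": 0.45
}}

```text
clock: 1.3
position: [0.6002, -0.1477, 0.2207]
ee_rot: [0.996, 0.093, -0.0, -0.0]
ft_force: [0.1, -0.6, 0.1]
grip_width: 0.452
grasp_force: 0.0
```

```bash
python3 - <<'E'
from h import *
print(goal((.617,.195,.16),10.6),get_obs()['position'])
E
```

```text
(array([  80.2, -333.6,   60.8]), array([-0.03,  0.04,  0.1 ])) [ 0.60022125 -0.14766627  0.22067109]
```

Request:
{"api": "carry_out", "payload": {
  "motion": [
    {"xyz":[0.01,-0.042,0.005],"angular":[0,0,0]},
    {"xyz":[0.02,-0.084,0.01],"angular":[0,0,0]},
    {"xyz":[0.03,-0.126,0.016],"angular":[0,0,0]},
    {"xyz":[0.04,-0.168,0.024],"angular":[0,0,0]},
    {"xyz":[0.05,-0.21,0.032],"angular":[0,0,0]},
    {"xyz":[0.06,-0.252,0.04],"angular":[0,0,0]},
    {"xyz":[0.07,-0.294,0.05],"angular":[0,0,0]},
    {"xyz":[0.08,-0.334,0.061],"angular":[0,0,0]},
    {"xyz":[0.08,-0.334,0.061],"angular":[0,0,0]},
    {"xyz":[0.08,-0.334,0.061],"angular":[0,0,0]}
  ]
}}

```text
clock: 2.3
position: [0.6158, 0.194, 0.1594]
ee_rot: [0.996, 0.094, -0.001, 0.0]
ft_force: [-0.1, -1.2, 0.5]
grip_width: 0.452
grasp_force: 0.0
```

```bash
python3 - <<'E'
from h import *
c=save('wrist','w1'); o=get_obs(); print(o['position'],o['ee_rot'],c['extrinsics'].round(3).tolist())
E
```

```text
[0.61647538 0.19235102 0.15985161] [ 9.95688450e-01  9.27590556e-02 -3.46777546e-04  3.85156318e-04] [[0.186, 0.929, 0.321, 0.698], [-0.982, 0.176, 0.061, 0.209], [0.0, -0.327, 0.945, 0.302], [0.0, 0.0, 0.0, 1.0]]
```

View pics/w1.png

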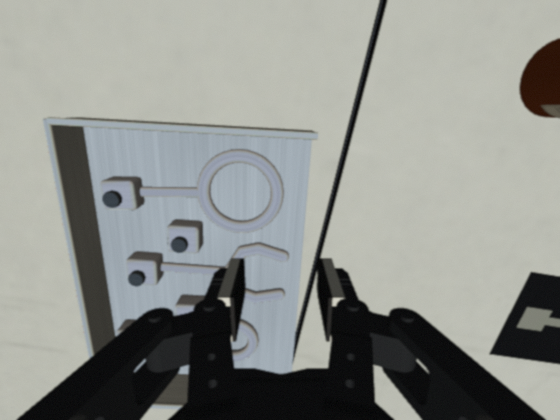

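```bash
python3 - <<'E'
from h import *
c=load('w1')
for n,p in dict(ring=(240,190,.0085),ringR=(283.5,191,.0085),ringL=(196.5,190,.0085),ringT=(240,149.5,.0085),ringB=(240,231,.0085),blk=(114,199,.039),mouthTop=(316,134,.05),mouthBot=(296,358,.002),cornerL=(48,120,.05)).items(): print(n,(p2w(c,*p)*1000).round(1))
E
```

```text
ring [612.3 233.8   8.5]
ringR [619.5 190.6   8.5]
ringL [604.2 276.8   8.5]
ringT [652.2 239.5   8.5]
ringB [568.1 227.4   8.5]
blk [591.5 342.6  39. ]
mouthTop [682.6 176.3  50. ]
mouthBot [405.7 133.2   2. ]
cornerL [653.2 389.5  50. ]
```

```bash
python3 - <<'E'
from h import *
for z in (.1,.03,.005): print(goal((.619,.197,z),10.6))
E
```

```text
(array([ 3.4, -4.1, 59.8]), array([0.04, 0.04, 0.04]))
(array([  3.4,  -4.2, 129.8]), array([0.04, 0.04, 0.04]))
(array([  3.5,  -4.2, 154.8]), array([0.04, 0.04, 0.04]))
```

Request:
{"api": "carry_out", "payload": {
  "motion": [
    {"xyz":[0.002,-0.002,0.03],"angular":[0,0,0]},
    {"xyz":[0.003,-0.004,0.07],"angular":[0,0,0]},
    {"xyz":[0.003,-0.004,0.1],"angular":[0,0,0]},
    {"xyz":[0.003,-0.004,0.12],"angular":[0,0,0]},
    {"xyz":[0.003,-0.004,0.13],"angular":[0,0,0]},
    {"xyz":[0.003,-0.004,0.13],"angular":[0,0,0]},
    {"xyz":[0.003,-0.004,0.13],"angular":[0,0,0]}
  ]
}}

```text
clock: 3.05
position: [0.6196, 0.1969, 0.0315]
ee_rot: [0.996, 0.092, 0.001, -0.0]
ft_force: [0.1, -0.2, 0.7]
grip_width: 0.451
grasp_force: 0.0
```

```bash
python3 - <<'E'
from h import *
c=save('wrist','w2'); print(goal((.619,.197,.005),10.6))
cv2.imwrite('pics/w2.png',c['img'][60:,60:500,::-1])
E
```

```text
(array([-0.8,  0.1, 26.9]), array([-0.  , -0.13,  0.01]))
```

View pics/w2.png

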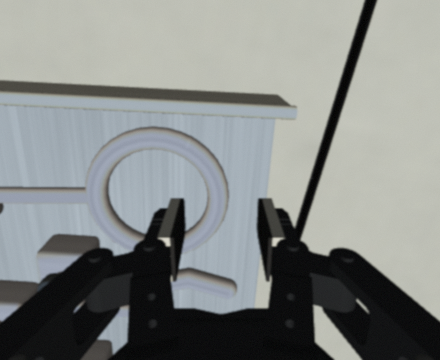

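Request:
{"api": "carry_out", "payload": {
  "motion": [
    {"xyz":[-0.001,0,0.01],"angular":[0,0,0]},
    {"xyz":[-0.001,0,0.019],"angular":[0,0,0]},
    {"xyz":[-0.001,0,0.025],"angular":[0,0,0]},
    {"xyz":[-0.001,0,0.026],"angular":[0,0,0]},
    {"xyz":[-0.001,0,0.026],"angular":[0,0,0]}
  ]
}}

```text
clock: 3.6
position: [0.6175, 0.1973, 0.0039]
ee_rot: [0.996, 0.093, -0.0, 0.0]
ft_force: [0.7, -0.3, 0.5]
grip_width: 0.455
grasp_force: 0.0
```

Request:
{"api": "carry_out", "payload": {
  "motion": [
    {"xyz":[0,0,0],"angular":[0,0,0]},
    {"xyz":[0,0,0],"angular":[0,0,0]},
    {"xyz":[0,0,0],"angular":[0,0,0]},
    {"xyz":[0,0,0],"angular":[0,0,0]},
    {"xyz":[0,0,0],"angular":[0,0,0]},
    {"xyz":[0,0,0],"angular":[0,0,0]},
    {"xyz":[0,0,0],"angular":[0,0,0]},
    {"xyz":[0,0,0],"angular":[0,0,0]}
  ],
  "hand": 0,
  "grip_force": 40
}}

```text
clock: 4.4
position: [0.6179, 0.1975, 0.0046]
ee_rot: [0.996, 0.093, 0.0, -0.0]
ft_force: [-1.1, 2.2, 5.5]
grip_width: 0.117
grasp_force: 38.1
```

```bash
python3 - <<'E'
from h import *
c=save('wrist','w3'); o=get_obs(); p=o['position']; print(p)
cv2.imwrite('pics/w3.png',c['img'][60:,60:500,::-1])
d=np.array([.124,-.992,0])
print(goal(p+.22*d,10.6))
E
```

```text
[0.61792469 0.197501   0.00461575]
(array([-1.350e+01,  2.195e+02, -1.000e-01]), array([-0.01, -0.04,  0.06]))
```

View pics/w3.png

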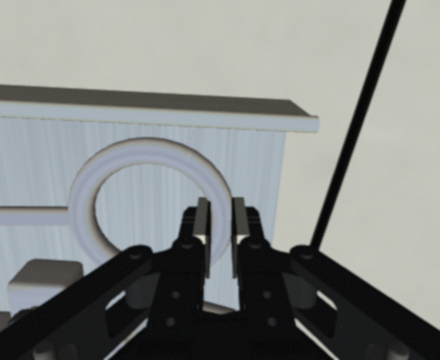

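Request:
{"api": "carry_out", "payload": {
  "motion": [
    {"xyz":[0,0,0],"angular":[0,0,0]},
    {"xyz":[0,0,0],"angular":[0,0,0]},
    {"xyz":[0,0,0.001],"angular":[0,0,0]},
    {"xyz":[0,0,0.0015],"angular":[0,0,0]},
    {"xyz":[0,0,0.0015],"angular":[0,0,0]}
  ],
  "hand": 0.25
}}

```text
clock: 4.95
position: [0.6176, 0.197, 0.0025]
ee_rot: [0.996, 0.093, -0.0, 0.0]
ft_force: [0.1, 0.1, 0.2]
grip_width: 0.251
grasp_force: 0.0
```

Request:
{"api": "carry_out", "payload": {
  "motion": [
    {"xyz":[0,0,0],"angular":[0,0,0]},
    {"xyz":[0,0,0],"angular":[0,0,0]},
    {"xyz":[0,0,0],"angular":[0,0,0]},
    {"xyz":[0,0,0],"angular":[0,0,0]},
    {"xyz":[0,0,0],"angular":[0,0,0]}
  ],
  "hand": 0,
  "grip_force": 40
}}

```text
clock: 5.45
position: [0.6177, 0.1971, 0.0028]
ee_rot: [0.996, 0.093, -0.0, 0.0]
ft_force: [-0.2, -0.6, -0.7]
grip_width: 0.12
grasp_force: 38.0
```

Request:
{"api": "carry_out", "payload": {
  "motion": [
    {"xyz":[0,0.005,0],"angular":[0,0,0]},
    {"xyz":[0,0.012,0],"angular":[0,0,0]},
    {"xyz":[-0.001,0.02,0],"angular":[0,0,0]},
    {"xyz":[-0.002,0.028,0],"angular":[0,0,0]},
    {"xyz":[-0.002,0.036,0],"angular":[0,0,0]},
    {"xyz":[-0.003,0.044,0],"angular":[0,0,0]},
    {"xyz":[-0.003,0.052,0],"angular":[0,0,0]},
    {"xyz":[-0.003,0.06,0],"angular":[0,0,0]},
    {"xyz":[-0.003,0.06,0],"angular":[0,0,0]}
  ]
}}

```text
clock: 6.35
position: [0.6263, 0.1352, 0.0026]
ee_rot: [0.996, 0.092, -0.0, 0.001]
ft_force: [1.0, -1.8, -1.3]
grip_width: 0.123
grasp_force: 38.1
```

```bash
python3 - <<'E'
from h import *
t=save('top','t4')['img']; s=save('scene','s4')['img']
a=cv2.resize(t[180:290,145:245],None,fx=4,fy=4,interpolation=cv2.INTER_CUBIC); b=cv2.resize(s[230:340,170:290],None,fx=4,fy=4,interpolation=cv2.INTER_CUBIC)[:440,:400]
cv2.imwrite('pics/c4.png',np.hstack([a,b])[:,:,::-1]); print(get_obs()['position'])
E
```

```text
[0.62596317 0.1366896  0.00265374]
```

View pics/c4.png

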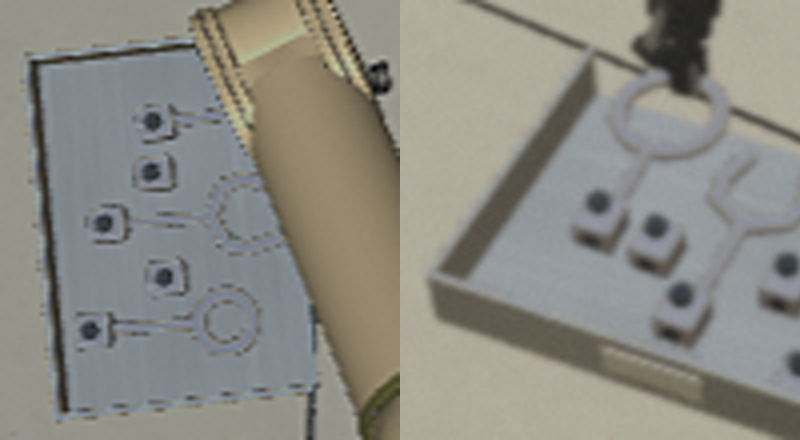

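Request:
{"api": "carry_out", "payload": {
  "motion": [
    {"xyz":[0,0.007,0],"angular":[0,0,0]},
    {"xyz":[-0.001,0.018,0],"angular":[0,0,0]},
    {"xyz":[-0.002,0.03,0],"angular":[0,0,0]},
    {"xyz":[-0.002,0.044,0],"angular":[0,0,0]},
    {"xyz":[-0.003,0.058,0],"angular":[0,0,0]},
    {"xyz":[-0.004,0.072,0],"angular":[0,0,0]},
    {"xyz":[-0.005,0.086,0],"angular":[0,0,0]},
    {"xyz":[-0.006,0.1,0],"angular":[0,0,0]},
    {"xyz":[-0.007,0.114,0],"angular":[0,0,0]},
    {"xyz":[-0.008,0.128,0],"angular":[0,0,0]},
    {"xyz":[-0.009,0.14,0],"angular":[0,0,0]},
    {"xyz":[-0.009,0.148,0],"angular":[0,0,0]}
  ]
}}

```text
clock: 7.65
position: [0.6444, -0.0112, 0.0027]
ee_rot: [0.996, 0.092, -0.0, 0.0]
ft_force: [-0.3, 1.4, -0.8]
grip_width: 0.116
grasp_force: 38.4
```

```bash
python3 - <<'E'
from h import *
# final TCP: mat ring (517.9..519, -250), clamp yaw 1.2 -> grip point 37 toward -y
a=np.radians(1.2); f=np.array([.5185,-.2495,.003])+.0365*np.array([np.sin(a),-np.cos(a),0]); f[2]=.003
o=get_obs(); print(o['position'],o['ft_force'],f)
print(goal(f,1.2))
s=save('scene','s5')['img']; cv2.imwrite('pics/s5.png',cv2.resize(s[100:345,170:420],None,fx=2.4,fy=2.4,interpolation=cv2.INTER_CUBIC)[:,:,::-1])
E
```

```text
[ 0.64435736 -0.01120867  0.00267188] [-0.26919873  1.37401105 -0.82829747] [ 0.5192644  -0.28599199  0.003     ]
(array([-1.735e+02,  2.471e+02, -1.000e-01]), array([0.03, 0.02, 9.39]))
```

View pics/s5.png

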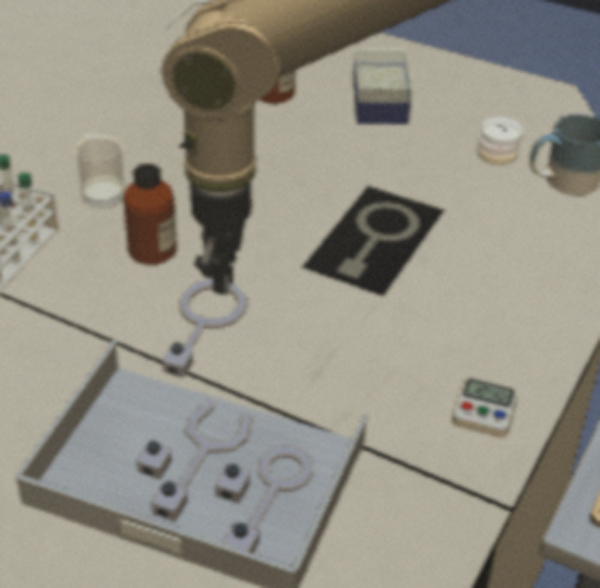

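Request:
{"api": "carry_out", "payload": {
  "motion": [
    {"xyz":[-0.004,0.006,0],"angular":[0,0,0]},
    {"xyz":[-0.012,0.017,0],"angular":[0,0,0.5]},
    {"xyz":[-0.022,0.031,0],"angular":[0,0,1]},
    {"xyz":[-0.032,0.045,0],"angular":[0,0,1.5]},
    {"xyz":[-0.042,0.059,0],"angular":[0,0,2]},
    {"xyz":[-0.052,0.073,0],"angular":[0,0,2.5]},
    {"xyz":[-0.062,0.087,0],"angular":[0,0,3]},
    {"xyz":[-0.072,0.101,0],"angular":[0,0,3.5]},
    {"xyz":[-0.082,0.115,0],"angular":[0,0,4]},
    {"xyz":[-0.09,0.127,0],"angular":[0,0,4.5]},
    {"xyz":[-0.096,0.136,0],"angular":[0,0,4.5]},
    {"xyz":[-0.1,0.14,0],"angular":[0,0,4.5]}
  ]
}}

```text
clock: 8.9
position: [0.5716, -0.1669, 0.0028]
ee_rot: [0.999, 0.053, 0.0, 0.0]
ft_force: [-0.3, 0.8, -3.0]
grip_width: 0.118
grasp_force: 38.5
```

```bash
python3 - <<'E'
from h import *
f=np.array([.5193,-.286,.003]); print(goal(f,1.2),get_obs()['ft_force'])
E
```

```text
(array([-6.460e+01,  1.129e+02, -1.000e-01]), array([ 0.02, -0.01,  4.89])) [-0.26176837  0.8259451  -2.96370634]
```

Request:
{"api": "carry_out", "payload": {
  "motion": [
    {"xyz":[-0.004,0.006,0],"angular":[0,0,0.5]},
    {"xyz":[-0.01,0.017,0],"angular":[0,0,1]},
    {"xyz":[-0.018,0.03,0],"angular":[0,0,1.5]},
    {"xyz":[-0.025,0.043,0],"angular":[0,0,2]},
    {"xyz":[-0.032,0.056,0],"angular":[0,0,2.5]},
    {"xyz":[-0.039,0.069,0],"angular":[0,0,3]},
    {"xyz":[-0.046,0.081,0],"angular":[0,0,3.5]},
    {"xyz":[-0.053,0.093,0],"angular":[0,0,4]},
    {"xyz":[-0.059,0.103,0],"angular":[0,0,4.5]},
    {"xyz":[-0.063,0.11,0],"angular":[0,0,4.9]},
    {"xyz":[-0.0645,0.113,0],"angular":[0,0,4.9]},
    {"xyz":[-0.0645,0.113,0],"angular":[0,0,4.9]}
  ]
}}

```text
clock: 10.1
position: [0.5198, -0.2853, 0.0029]
ee_rot: [1.0, 0.011, 0.0, 0.0]
ft_force: [-0.2, -1.6, -3.4]
grip_width: 0.124
grasp_force: 38.5
```

```bash
python3 - <<'E'
from h import *
for n in ('top','scene','wrist'): 
    c=save(n,n+'6')
o=get_obs(); print(o['position'],o['ee_rot'],o['clock'])
# dark compact screw on block: list dark blobs near expected position, and mat outline
for n in ('top','scene'):
    c=load(n+'6'); im=cv2.imread(f'pics/{n}6.png'); g=im.max(2)
    M=np.linalg.inv(c['extrinsics'])
    def pr(w):
        q=M[:3,:3]@np.array(w)+M[:3,3]; return c['cx']+c['fx']*q[0]/-q[2],c['cy']-c['fy']*q[1]/-q[2]
    u,v=pr((.516,-.135,.039)); u0,v0=int(round(u)),int(round(v)); print(n,u,v)
    print(g[v0-8:v0+9,u0-8:u0+9])
E
```

```text
[ 0.52026768 -0.28430559  0.0028674 ] [9.99935531e-01 1.13540648e-02 1.30488481e-04 3.94308876e-05] 10.25
top 300.96301886179276 235.9684722965287
[[ 16  26  33  30  29  30  29  28  29  27  30  30  24  27  30  27  28]
 [ 17  24  29  31  29  27  26  33  29  27  28  29  27  32  28  30  27]
 [ 15  31  30  27  31  24  23  26  28  26  29  27  30  29  31  30  31]
 [ 14  25  29  19  17  13  10  15  12  11   6  13  20  21  30  29  29]
 [ 14  26  27  45 157 165 154 155 153 153 158 169 111  37  23  31  27]
 [ 18  25  23  43 129 153 155 160 130 145 156 158 135  75  18  26  25]
 [ 16  26  27  16 125 153 127  74  56  74 136 159 124  57   9  13  13]
 [ 13  29  24  24 127 154 112  70  67  64  92 140 137 143 121 109 112]
 [ 16  24  25  23 131 157 110  68  68  63  62 132 137 141 150 151 152]
 [ 17  28  26  20 130 154 115  71  59  58  95 141 137 151 163 168 161]
 [ 20  28  25  22 131 154 155 129  99 140 157 154 121  66  41  44  47]
 [ 18  27  20  16 132 158 159 159 161 159 159 162 127  60  20  22  22]
 [ 15  26  28  85  72  71  78  79  80  82  83 100  60  18  27  30  32]
 [ 17  30  26  25  24  18  19 
[... 804 characters left out ...]
 39  41  44  46  51  47  46  46  53  89 127 142 131 106  79]
 [ 42  43  40  45  50  59  64  65  57  59  82 118 140 135 117  88  59]
 [ 39  41  45  59  67  68  69  71  72  85 115 137 137 117  91  64  46]
 [ 44  44  61  91  93  73  63  66  78 110 135 145 126  93  70  49  40]
 [ 42  54  90 124 123  92  70  73  93 130 150 147 120  77  51  38  38]
 [ 51  79 122 146 149 127 106 106 124 148 152 141 103  66  45  38  37]
 [ 60 104 143 155 156 154 144 147 152 156 146 120  89  54  41  40  36]
 [ 67 102 132 146 153 159 158 157 154 149 131 105  75  52  39  38  36]
 [ 63  89 107 115 124 136 144 153 149 135 115  90  66  48  37  37  40]
 [ 61  79  84  84  86 100 113 124 127 117  99  81  71  49  37  37  35]]
```

Request:
{"api": "carry_out", "payload": {
  "motion": [
    {"xyz":[0,0,0],"angular":[0,0,0]},
    {"xyz":[0,0,0],"angular":[0,0,0]},
    {"xyz":[0,0,0],"angular":[0,0,0]},
    {"xyz":[0,0,0],"angular":[0,0,0]},
    {"xyz":[0,0,-0.005],"angular":[0,0,0]},
    {"xyz":[0,0,-0.015],"angular":[0,0,0]},
    {"xyz":[0,0,-0.04],"angular":[0,0,0]},
    {"xyz":[0,0,-0.08],"angular":[0,0,0]},
    {"xyz":[0,0,-0.12],"angular":[0,0,0]},
    {"xyz":[0,0,-0.16],"angular":[0,0,0]},
    {"xyz":[0,0,-0.2],"angular":[0,0,0]}
  ],
  "hand": 0.4
}}

```text
clock: 11.35
position: [0.5198, -0.2845, 0.2057]
ee_rot: [1.0, 0.011, 0.001, 0.0]
ft_force: [0.6, -0.2, -0.9]
grip_width: 0.399
grasp_force: 0.0
```

Request:
{"api": "carry_out", "payload": {
  "motion": [
    {"xyz":[-0.01,0.035,0],"angular":[0,0,0]},
    {"xyz":[-0.02,0.075,0],"angular":[0,0,0]},
    {"xyz":[-0.03,0.115,0],"angular":[0,0,0]},
    {"xyz":[-0.04,0.155,0],"angular":[0,0,0]},
    {"xyz":[-0.05,0.19,0],"angular":[0,0,0]},
    {"xyz":[-0.06,0.22,0],"angular":[0,0,0]},
    {"xyz":[-0.06,0.22,0],"angular":[0,0,0]},
    {"xyz":[-0.06,0.22,0],"angular":[0,0,0]}
  ]
}}

```text
clock: 12.15
position: [0.4644, -0.5063, 0.2033]
ee_rot: [1.0, 0.01, 0.0, -0.0]
ft_force: [0.5, 0.4, -0.6]
grip_width: 0.398
grasp_force: 0.0
```

```bash
python3 - <<'E'
from h import *
t=save('top','t7')['img'][:,:,::-1]; s=save('scene','s7')['img'][:,:,::-1]
# reproject both mat regions to a metric top-down view at z=.010, 2.5px/mm: x up, y left
def warp(n,im,z):
    c=load(n); M=np.linalg.inv(c['extrinsics'])
    X,Y=np.meshgrid(np.arange(300),np.arange(590))  # cols -> x ; rows -> y
    W=np.stack([.6-Y*0+0-X*0,Y*0.,Y*0+z],-1)
    W[...,0]=.455+X/2500.; W[...,1]=-.09-Y/2500.
    q=(W-c['extrinsics'][:3,3])@c['extrinsics'][:3,:3]
    return cv2.remap(im,(c['cx']-c['fx']*q[...,0]/q[...,2]).astype('f4'),(c['cy']+c['fy']*q[...,1]/q[...,2]).astype('f4'),cv2.INTER_CUBIC)
a=cv2.imread('pics/top0.png')
cv2.imwrite('pics/fin.png',np.hstack([warp('top0',a,.002),warp('t7',t,.0085)])) 
for k,im in (('t0',warp('top0',a,.002)),('t7',warp('t7',t,.0085))):
    # ring inner dark hole centroid & ring bright mask
    g=im.max(2); m=(g>85).astype('u1'); m[:20]=0;m[-45:]=0;m[:,:14]=0;m[:,-14:]=0
    cs,h=cv2.findContours(m,cv2.RETR_CCOMP,cv2.CHAIN_APPROX_NONE)
    for cc,hh in zip(cs,h[0]):
        if cv2.contourArea(cc)>1200:
            (u,v),(w,l),an=cv2.fitEllipse(cc); print(k,'hole' if hh[3]>=0 else 'outer',(455+u/2.5).__round__(1),(-90-v/2.5).__round__(1),w/2.5,l/2.5,an)
p=load('t7'); print(p2w(p,301.4,236,.039))
E
```

```text
t0 outer 518.1 -222.7 82.11781005859375 174.3102294921875 178.56187438964844
t0 hole 518.8 -251.3 60.406610107421876 61.2899169921875 91.07274627685547
t0 outer 495.7 -101.8 7.889273834228516 196.83900146484376 89.45359802246094
t7 outer 518.4 -222.3 81.82774047851562 172.36502685546876 0.736551821231842
t7 hole 518.4 -250.7 60.902130126953125 62.12968139648437 68.15511322021484
t7 outer 494.3 -101.7 7.654334259033203 196.32701416015624 89.42889404296875
[ 0.51592322 -0.13652841  0.039     ]
```

View pics/fin.png

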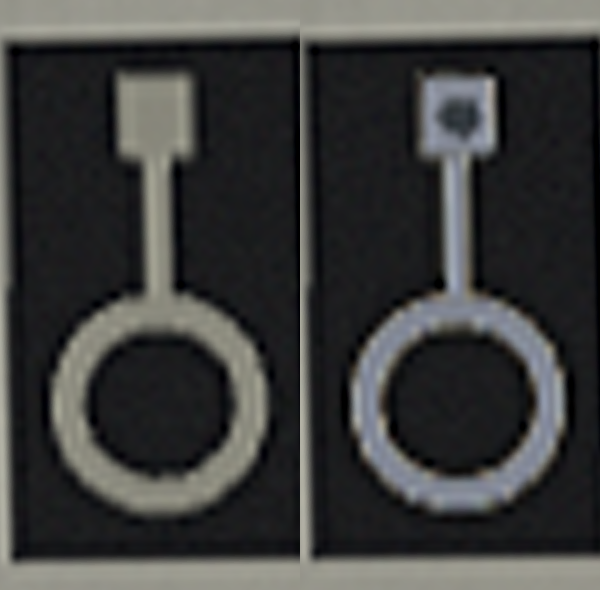

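The left half shows the empty silhouette: ring at about (160,403) and block at (156,115). The right half shows the clamp on it: ring at about (158,400) and block at (157,115). They agree to about 1 mm, and the gripper is clear.

```bash
python3 -c "
from workcell import *
print(hand_in())"
```

```text
the job is handed in; nothing more can be done
None
```

I slid the large ring clamp out through the bin's open side and released it on its mat silhouette, aligned to about 1 mm in the top camera, then handed the job in at about 12 s; no result was reported back.

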